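# Change over the setup block in a stop-setting fixture

### The arm

A 7-joint arm with a two-finger parallel gripper is mounted at the origin on a cart in front of the work surface, level with it; the furniture and walls round the work are solid. World frame = base frame: x ahead of the robot, y to its left, z up, the work surface at z = 0. Lengths are in mm, angles in rad, forces in N, time in s.
With the tool pointing down it reaches from about 350 to 900 mm from the base axis. Payload 19.9 kg.
Tool frame: the origin (TCP) lies midway between the tips of the shut fingers; the grasp point (between the pads) lies 19 mm behind it; z points along the fingers, y is the line along which they close (so a half turn about z gives the same grasp; the last joint's range is limited). The gripper opens to 85 mm and grips with 20 to 120 N. Pads are 22 mm wide; open, the fingers measure 114 mm over their backs; the gripper's body (76 mm by 85 mm) begins 54 mm behind the grasp point. The pads swing forward as they close: fully open they stand 13 mm farther back than shut.
Start: joints at [-1.262, 0.417, -0.01, 1.614, 0.005, 1.111, -0.053], TCP at [214.182, 587.135, 231.26] pointing down, gripper open.
Joint ranges: [-2.81, 2.81], [-0.39, 2.02], [-1.27, 1.25], [0.06, 2.57], [-1.19, 4.33], [0.19, 2], [-2.82, 2.82]. Speed limits (rad/s): [1.89, 1.89, 2.39, 2.39, 3.01, 3.01, 3.01].

### API

Orientations are given as a unit quaternion [x, y, z, w].
In Python, from workcell import r gives the robot as it stands.
- The arm moves only by the shell command python3 -m pendant 'ROWS' [OPENING]. ROWS is a JSON list that holds a single list of rows (three levels of brackets), with 1 to 12 rows, each of 4 numbers: dx, dy, dz in mm, then a turn about the tool's z in rad; each row shifts and turns the commanded pose from where the row before left it, along the tool's axes as they then stand; what a row does not reach is not made up. A row lasts 1/12 s, in which the tool goes at most 41.7 mm and 0.125 rad, less where a joint would pass 70% of its speed; a pose out of reach is approached as far as the arm can. OPENING is the finger opening in mm, set as the command begins (- or left out keeps the last). The fingers move at their own pace and stop on an object; the grip force is fixed at half the most. Time passes only in rows, so rows that do not move let the fingers close. It prints the time, the measured TCP pose, the force, the opening and the grip force at its end. Input that does not fit is refused with a message, and nothing moves.
- r.get_obs(): the state, without advancing time (a new reading comes with each control period).
- r.capture(name): name is "scene" or "top"; returns a dict with "pixels" (480x640x3 uint8, blue, green, red), "K" (3x3 intrinsics, pixels), "k1" (the pictures are not rectified: a ray, as slopes to the right and down, at radius r is drawn at 1 + k1 r^2 times it, then the intrinsics apply), "world_from_camera" (4x4, takes a point from camera to world coordinates). Camera axes: x right, y down, z forward; pixel columns grow to the right and rows downward; lengths in mm; the calibration is good to about 2 mm. A picture is of the moment at which its call begins. There is no depth.
- r.job_done(): hands the job in; it is judged then, once.
The state is a dict: "clock": time; "joint_positions": joint angles; "joint_vel": joint speeds; "joint_torque": joint torques, N m; "position": TCP position; "tcp_rot": TCP orientation; "contact_force": force on the tool from outside, world axes, zero at the start; "ft_torque": the same for the moment, N m; "gripper_width": finger opening in mm; "grasp_force": force on a finger pad.
Only numpy, scipy, OpenCV 4.12 (cv2) and the standard library are available. Lean on these libraries where they do the work, as an engineer would, in place of code of your own. Each camera call takes 0.05 s, during which the arm holds its last target. There are 200 camera calls.

### The job

Swap the two brass setup blocks on the fixture: the one in the seat between anvil and jaw goes to the storage place, and the one in storage goes into the seat, each lying flat, centred and the same way round as the other lay there. Then wind the handwheel clockwise by its red handle until the jaw has pushed the new block flat against the anvil and touches it, and let go. Leave the shim tin, the tape measure and the third, flat brass block where they are.

Things in the scene. Friction and masses are not known exactly. Their poses are not given: they have to be found in the camera images.
- fixture: Fixture fixed to the table: aluminium plate 92 (x) x 312 (y from -150 to +162) x 12 mm; origin under the plate, z up; blocks rest on its top, z = 12 mm. On the line x = 0, from -y to +y: storage place, anvil, seat, sliding jaw, blue gear housing (58 x 60 mm, y 85 to 145, top z = 42 mm) with the handwheel. Yaw within about 0.3 rad.
- seat (a point): Foot of the anvil's face on the plate top (fixture y -45, z 12 mm), axes as the fixture's. Steel anvil (36 mm wide in x, 20 thick, 22 high) on its -y side; seat, where a block lies, on its +y side, up to the jaw. Blocks lie with their 51 mm length along fixture x and jut out past anvil and jaw, free to grip by the ends. Against the anvil, a block's centre is half its width from here.
- storage (a point): Centre of the storage place, a dark rubber patch on the plate top (fixture x 0, y -115, z 12 mm), between two brown lips 4 mm high that run along x and stand 40 mm apart (inside, in y); its ends in x are open. A block lies there with its length along fixture x.
- thick_block: Brass setup block, 25.4 (its x) x 51 (its y) x 25 mm high, 0.28 kg; origin at the centre of its underside. Starts in the seat or in storage.
- thin_block: Brass setup block, 19 (its x) x 51 (its y) x 13 mm high (grip it low, close to the plate), 0.10 kg; origin at the centre of its underside. Starts in the place that the thick block does not have.
- jaw (a joint): Jaw position, m: 0 fully open, its face 56 mm from the anvil's; grows towards the anvil (fixture -y), so the gap is 56 mm minus this. Range 0 to 0.045, starts at 0 to 0.012. Jaw 36 mm wide in x, top 22 mm above the plate. Moved only by the handwheel, 8 mm per radian; stays where it is left.
- wheel (a joint): Angle of the handwheel in rad, about the vertical axis; grows clockwise seen from above, which closes the jaw. Range 0 to 5.6. Starts at 0 to 1.5. At 0 the handle is on the fixture's -x side of the axis. Friction about 0.06 N m.
- wheel_axis (a point): Point on the vertical axis of the handwheel, at the height of the middle of the handle (fixture x 0, y 115, z 76.5 mm). The wheel is a black disc of 50 mm radius, its top at z = 56 mm.
- handle (a point): Middle of the red upright handle on the wheel, 39 mm from the wheel's axis: 18 mm in diameter, from 56.5 to 94.5 mm above the table, turning freely on its own pin, so that a gripper can hold it from above and carry it round without turning.
- shim_tin: Bystander: round tin with red lid, 70 mm across, 29 mm high; origin under its centre.
- tape_measure: Bystander: yellow tape measure, 38 x 101 x 68 mm high; origin at the underside.
- flat_block: Bystander: a third brass block, 25 x 75 x 10 mm, lying on the table; origin under its centre.
Mind the look-alikes: they are no part of the job. Leave any black look-alike of the thin_block alone.

How it is judged:
By the outcome, as a careful person would: the job done as asked, in the order asked, and still so for the second after the job is handed in, with the robot touching nothing.
It also fails if it takes over 69 s, if anything falls off the work surface, if the arm or the gripper's body presses on something with over 40 N, if the wrist force passes 120 N, or if a joint passes its speed limit or range.

## Working session

There is one attempt and no reset: what is moved stays moved. The work goes in short steps, Python scripts to look and compute and a shell command to move; the robot and the scene stay as the last step left them, time stands still between calls to the robot, and variables do not carry over. Pictures are saved under pics/ and viewed, at most 10 in all, crops included, and the job is handed in when it is done.

```bash
mkdir -p pics; ls
python3 - <<'E'
from workcell import r
import cv2,numpy as np
for n in("scene","top"):
    c=r.capture(n); cv2.imwrite(f"pics/{n}0.png",c["pixels"]); print(n,c["K"],c["k1"],np.round(c["world_from_camera"],4))
print(r.get_obs())
E
```

```text
pics
scene [[515.54309208   0.         318.59532168]
 [  0.         515.54309208 244.16342907]
 [  0.           0.           1.        ]] -0.014513007383476073 [[ 7.251000e-01 -5.050000e-01  4.683000e-01  4.203010e+01]
 [-6.886000e-01 -5.435000e-01  4.800000e-01 -4.126799e+02]
 [ 1.210000e-02 -6.705000e-01 -7.418000e-01  8.665588e+02]
 [ 0.000000e+00  0.000000e+00  0.000000e+00  1.000000e+00]]
top [[485.62160669   0.         325.55074735]
 [  0.         485.62160669 239.83920493]
 [  0.           0.           1.        ]] -0.04832928580034631 [[-2.2400000e-02 -9.8250000e-01  1.8490000e-01  3.1534900e+02]
 [-9.9960000e-01  1.9200000e-02 -1.8900000e-02  1.1396500e+02]
 [ 1.5000000e-02 -1.8520000e-01 -9.8260000e-01  1.2868997e+03]
 [ 0.0000000e+00  0.0000000e+00  0.0000000e+00  1.0000000e+00]]
{'clock': 0.1, 'joint_positions': array([-1.26246989,  0.41792446, -0.01028893,  1.6141044 ,  0.00468749,
        1.11066706, -0.05299812]), 'joint_vel': array([ 0.00050548, -0.00206694,  0.00177306, -0.0010157 , -0.00023002,
       -0.00154501,  0.00025674]), 'joint_torque': array([ 2.18191439e-03, -8.65837598e+01,  6.81071486e-01, -4.35649860e+01,
        1.91572466e-02,  4.78238304e-03,  7.11309940e-05]), 'position': array([214.11901677, 586.8590875 , 230.72055165]), 'tcp_rot': array([ 1.74026887e-01,  9.84740753e-01, -5.36973939e-04, -5.47801657e-05]), 'contact_force': array([-0.21062778, -0.39246664, -0.40022294]), 'ft_torque': array([-0.03992713,  0.0167998 , -0.00255496]), 'grasp_force': 0.0, 'gripper_width': 85.60400491194794}
```

View pics/scene0.png

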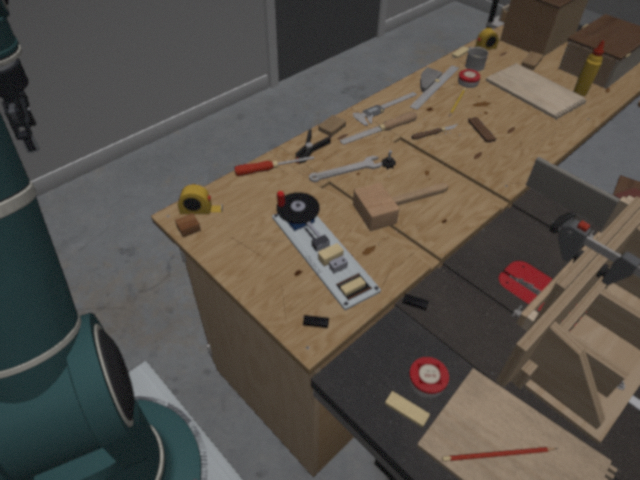

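View pics/top0.png

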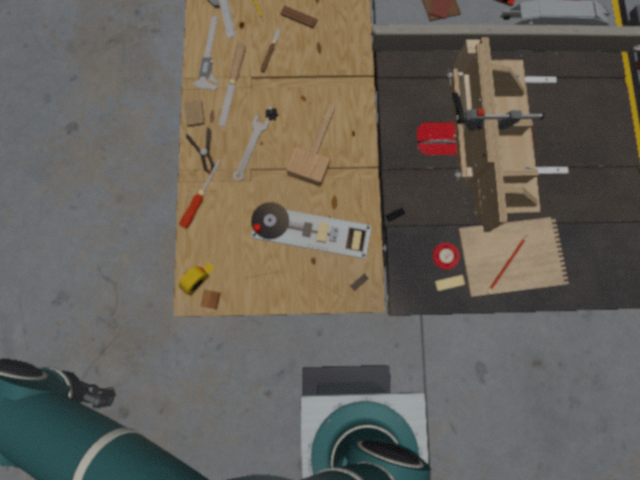

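The fixture is at about (310,235) in the top view and (325,255) in the scene view. The red handle is at (257,227) top. The seat block is at about (322,232) and the storage block at about (356,239). I'll crop closer and measure.

```bash
cat > h.py <<'E'
import cv2,numpy as np
from workcell import r
def ray(c,uv):
    K=c["K"]; d=cv2.undistortPoints(np.array(uv,float).reshape(-1,1,2),K,np.array([c["k1"],0,0,0,0.]))[:,0]
    T=c["world_from_camera"]; return T[:3,3],np.c_[d,np.ones(len(d))]@T[:3,:3].T
def plane(c,uv,z):
    o,d=ray(c,uv); return o+d*((z-o[2])/d[:,2])[:,None]
def proj(c,P):
    T=np.linalg.inv(c["world_from_camera"]); P=np.atleast_2d(P)
    return cv2.projectPoints(P.astype(float),cv2.Rodrigues(T[:3,:3])[0],T[:3,3],c["K"],np.array([c["k1"],0,0,0,0.]))[0][:,0]
E
python3 - <<'E'
from h import *
t=cv2.imread("pics/top0.png")[190:300,240:390]; s=cv2.imread("pics/scene0.png")[180:320,260:400]
a=cv2.resize(t,(750,550),interpolation=cv2.INTER_CUBIC);b=cv2.resize(s,(600,600),interpolation=cv2.INTER_CUBIC)
cv2.imwrite("pics/tc.png",a);cv2.imwrite("pics/sc.png",b)
E
```

```text
(no output)
```

View pics/tc.png

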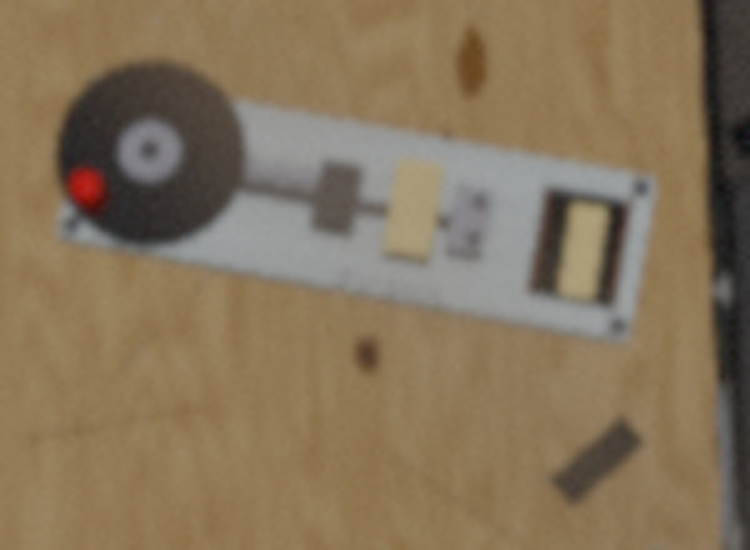

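View pics/sc.png

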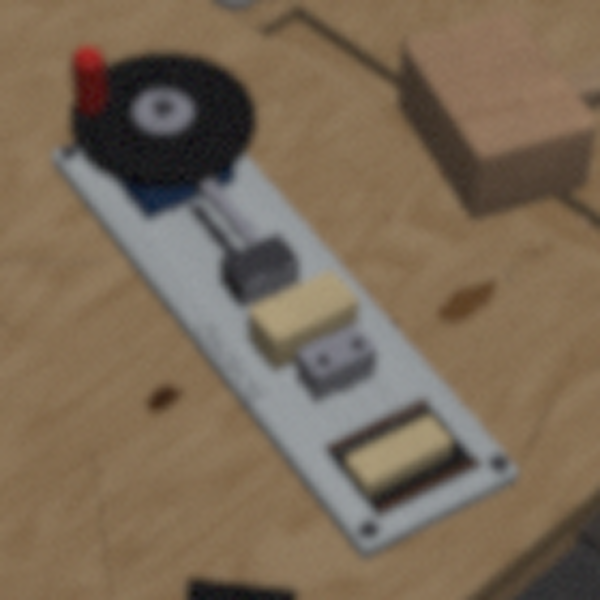

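Thick block is in the seat and thin block is in storage; the handle is at lower left of the wheel. In the crops, the top-view plate corners are near (655,175) and (630,340). The scene-view ones are near (517,470), (365,553) and (55,150). Next I'll fit the fixture pose.

```bash
cat > m.py <<'E'
from h import *
from scipy.optimize import least_squares
def blob(im,m,roi,amin=20,k=1):
    x0,y0,x1,y1=roi; mm=np.zeros_like(m); mm[y0:y1,x0:x1]=m[y0:y1,x0:x1]
    n,l,s,c=cv2.connectedComponentsWithStats(mm); i=[j for j in range(1,n) if s[j,4]>=amin]; i.sort(key=lambda j:-s[j,4])
    return [(c[j],s[j,4],l==j) for j in i[:k]]
if __name__=="__main__":
    ct=r.capture("top");cs=r.capture("scene")
    co=lambda p,ox,oy,s:[((x+.5)/s-.5+ox,(y+.5)/s-.5+oy) for x,y in p]
    sc=600/140
    T=co([(655,175),(630,340),(60,237)],240,190,5); S=co([(517,470),(365,553),(55,150)],260,180,sc)
    F=np.array([[46,-150,12],[-46,-150,12],[-46,162,12]])
    for n,c,p in(("top",ct,T),("scene",cs,S)):
        W=plane(c,p,12); print(n,np.round(W,1).tolist(),np.linalg.norm(W[0]-W[1]),np.linalg.norm(W[1]-W[2]))
    for n,c,roi in(("top",ct,(240,190,390,300)),("scene",cs,(260,180,400,320))):
        im=c["pixels"]; h=cv2.cvtColor(im,cv2.COLOR_BGR2HSV); g=im.max(2)
        red=((h[...,0]<8)|(h[...,0]>172))&(h[...,1]>150)&(h[...,2]>80)
        x0,y0,x1,y1=roi
        for q in blob(im,red.astype(np.uint8),roi,4): 
            ys,xs=np.where(q[2]); print(n,"red",q[0],q[1],xs.min(),xs.max(),ys.min(),ys.max(),"ray z 92",plane(c,[q[0]],92 if n=="top" else 76)[0])
        br=(h[...,0]>18)&(h[...,0]<32)&(h[...,1]>50)&(h[...,2]>130)
        for q in blob(im,br.astype(np.uint8),roi,30,4):
            print(n,"brass",q[0],q[1],h[q[2]].mean(0),plane(c,[q[0]],37)[0],plane(c,[q[0]],25)[0])
        dk=g<60
        for q in blob(im,dk.astype(np.uint8),roi,100,1):
            cn,_=cv2.findContours(q[2].astype(np.uint8),0,2); e=cv2.fitEllipse(cv2.convexHull(cn[0])); print(n,"disc",e,plane(c,[e[0]],56)[0])
E
python3 m.py
```

```text
top [[594.6, -32.8, 12.0], [505.1, -15.9, 12.0], [566.8, 286.8, 12.0]] 91.06076200703887 308.9623416910882
scene [[588.3, -38.3, 12.0], [499.7, -22.2, 12.0], [566.4, 282.2, 12.0]] 90.01518921231387 311.59436608861444
top red [256.75       226.92307692] 52 253 260 223 231 ray z 92 [576.58195705 263.21139542  92.        ]
top brass [321.99411765 231.72352941] 170 [ 21.19411765  68.73529412 164.48823529] [572.39591876  98.80881285  37.        ] [574.86376768  98.66330187  25.        ]
top brass [356. 240.] 131 [ 21.66412214  74.82442748 161.61832061] [548.53134263  10.11843955  37.        ] [550.77007323   9.12143266  25.        ]
top brass [260.95555556 247.97777778] 45 [ 19.04444444 101.64444444 149.84444444] [532.21432338 258.89557064  37.        ] [534.29639803 260.28701587  25.        ]
top brass [249.4        293.42857143] 35 [ 19.02857143  99.68571429 150.28571429] [414.5162258 288.3519386  37.       ] [415.46830803 290.02618765  25.        ]
top disc ((386.92730712890625, 241.9290313720703), (9.424842834472656, 111.53694915771484), 176.14495849609375) [538.35200666 -68.17932215  56.        ]
scene red [280.21052632 194.10526316] 38 277 283 191 197 ray z 92 [582.57796717 268.78566207  76.        ]
scene brass [330.2        251.08780488] 205 [ 20.32195122  71.68292683 162.62926829] [570.129328    92.68083666  37.        ] [577.76855853  99.99114325  25.        ]
scene brass [352.58285714 284.66285714] 175 [ 20.32        73.85142857 157.33714286] [539.94859575  -3.04915886  37.        ] [547.15124626   2.87636349  25.        ]
scene disc ((297.7001953125, 208.84320068359375), (33.1452522277832, 41.033119201660156), 84.72745513916016) [593.1461586  221.90054928  56.        ]
```

```bash
cat > fx.py <<'E'
from h import *
from m import blob
def fit(c,roi,guess):
    im=c["pixels"]; h=cv2.cvtColor(im,cv2.COLOR_BGR2HSV)
    m=((h[...,1]<45)&(h[...,2]>95)).astype(np.uint8)
    q=blob(im,m,roi,300,1)[0]; cn,_=cv2.findContours(q[2].astype(np.uint8),0,1)
    # subpixel: per-pixel contour on 4x upsampled value not needed; expand half pixel via hull lines
    P=plane(c,cn[0][:,0].astype(float) if len(cn)==1 else np.vstack([k[:,0] for k in cn]).astype(float),12)[:,:2]
    x,y,a=guess
    for it in range(4):
        R=np.array([[np.cos(a),-np.sin(a)],[np.sin(a),np.cos(a)]]); L=(P-[x,y])@R
        s=3 if it else 6
        hp=1.1
        A=L[(abs(L[:,0]-46+hp)<s)&(L[:,1]>-140)&(L[:,1]<45)]; B=L[(abs(L[:,0]+46-hp)<s)&(L[:,1]>-140)&(L[:,1]<130)]; E=L[(abs(L[:,1]+150-hp)<s)&(abs(L[:,0])<40)]
        pa=np.polyfit(A[:,1],A[:,0],1); pb=np.polyfit(B[:,1],B[:,0],1)
        dx=(pa[1]+pb[1])/2; da=-(pa[0]*len(A)+pb[0]*len(B))/(len(A)+len(B)); dy=np.median(E[:,1])+150-hp
        x,y=np.array([x,y])+R@[dx,dy]; a+=da
    print(len(A),len(B),len(E),"width",pa[1]-pb[1],"slopes",pa[0],pb[0]," fixture",x,y,a); return x,y,a
if __name__=="__main__":
    t=fit(r.capture("top"),(240,190,390,300),(578,122,.19)); s=fit(r.capture("scene"),(260,180,400,320),(574,118,.19))
    for f in(t,s):
        R=np.array([[np.cos(f[2]),-np.sin(f[2])],[np.sin(f[2]),np.cos(f[2])]])
        for n,q in(("seatthick",(0,-32.3)),("stor",(0,-115)),("axis",(0,115))): print(n,np.array(f[:2])+R@q)
        for p in([573,98.8],[550.8,9.1],[570,92.7],[547.2,2.9],[576.6,263.2],[582,268]): print(np.round((np.array(p)-f[:2])@R,1),end=' ')
        print()
E
python3 fx.py
```

```text
68 102 29 width 90.28584588836642 slopes 0.008256912322440154 0.010227975655128247  fixture 578.6332016312318 122.24008088295425 -0.20533466514219928
55 82 33 width 92.29492342200355 slopes 0.0011160856405138433 -0.0007487976739561726  fixture 573.5084337931231 113.246217362394 -0.20649783823143808
seatthick [572.04739939  90.61861335]
stor [555.18529893   9.65590855]
axis [602.08110433 234.82425321]
[ -0.7 -24.1] [  -4.2 -116.4] [ -2.4 -30.7] [  -6.4 -123.2] [-30.7 137.6] [-26.4 143.4] 
seatthick [566.88585478  81.63243165]
stor [549.92959211   0.68939516]
axis [597.08727548 225.80303957]
[  2.5 -14.2] [  -0.9 -106.6] [  0.8 -20.8] [  -3.1 -113.4] [-27.7 147.4] [-23.4 153.2]
```

```bash
sed -i 's/(578,122,.19)/(578,122,-.201)/;s/(574,118,.19)/(574,118,-.205)/;s/range(4)/range(8)/' fx.py; python3 fx.py
```

```text
68 106 29 width 90.27102105760831 slopes -0.002755718690025057 0.0017678195369972742  fixture 578.6343923162457 122.16735597871315 -0.20547371867864636
55 82 33 width 92.13379692299765 slopes -0.00045727940790965034 0.0003067117979881973  fixture 573.4057596706383 113.21446992317009 -0.20603928296185917
seatthick [572.04419307  90.54680453]
stor [555.17083462   9.58644525]
axis [602.09795002 234.74826671]
[ -0.7 -24. ] [  -4.2 -116.4] [ -2.4 -30.6] [  -6.4 -123.2] [-30.8 137.7] [-26.5 143.5] 
seatthick [566.79767802  81.59765071]
stor [549.87853398   0.64684735]
axis [596.93298536 225.7820925 ]
[  2.6 -14.2] [  -0.8 -106.5] [  0.9 -20.8] [  -3.1 -113.3] [-27.6 147.5] [-23.3 153.3]
```

Run:
```python
from h import *
ct=r.capture("top");cs=r.capture("scene")
f=lambda x,y,ox,oy,s:((x+.5)/s-.5+ox,(y+.5)/s-.5+oy)
t=lambda *p:f(*p,240,190,5); s=lambda *p:f(*p,260,180,600/140)
for n,a,b,z in(("hub",t(150,150),s(163,110),58),("disc",t(151,153),s(165,118),56),("handletop",t(86,186),s(89,58),94.5),
 ("cornA",t(655,175),s(517,463),12),("cornB",t(630,339),s(366,547),12),
 ("thick+x+y",t(395,157),s(330,275),37),("thick+x-y",t(440,162),s(357,300),37),("thick-x-y",t(430,258),s(275,345),37),("thick-x+y",t(385,252),s(250,320),37),
 ("thin+x+y",t(572,200),s(436,416),25),("thin+x-y",t(608,205),s(455,447),25),("thin-x-y",t(594,298),s(368,488),25),("thin-x+y",t(560,295),s(347,458),25)):
    print(n,plane(ct,[a],z)[0].round(1),plane(cs,[b],z)[0].round(1))
```

```text
hub [602.8 234.2  58. ] [599.5 229.   58. ]
disc [601.7 233.9  56. ] [597.5 225.4  56. ]
handletop [576.3 262.8  94.5] [572.2 255.   94.5]
cornA [594.6 -32.8  12. ] [591.5 -35.5  12. ]
cornB [505.7 -15.9  12. ] [502.5 -20.1  12. ]
thick+x+y [601.4 107.2  37. ] [595.1  98.3  37. ]
thick+x-y [598.3  83.5  37. ] [593.1  77.1  37. ]
thick-x-y [546.9  89.9  37. ] [542.4  83.8  37. ]
thick-x+y [550.5 113.4  37. ] [544.7 104.   37. ]
thin+x+y [579.   13.5  25. ] [575.6   4.9  25. ]
thin+x-y [575.9  -5.6  25. ] [568.5 -14.4  25. ]
thin-x-y [526.    3.6  25. ] [520.4  -2.9  25. ]
thin-x+y [527.9  21.5  25. ] [525.8  16.4  25. ]
```

The two views differ by about (4,7) mm, so I'll bring the gripper above the fixture and use it as a reference.

```bash
cat > go.py <<'E'
import sys,numpy as np
from workcell import r
from scipy.spatial.transform import Rotation as Ro
o=r.get_obs(); R=Ro.from_quat(o["tcp_rot"]).as_matrix(); p=np.array(o["position"])
x,y,z=map(float,sys.argv[1:4]); yaw=float(sys.argv[4]) if len(sys.argv)>4 else None
print("tool delta",(R.T@(np.array([x,y,z])-p)).round(1),"yaw",np.arctan2(R[1,1],R[0,1]).round(4),"turn",None if yaw is None else round(np.arctan2(R[1,1],R[0,1])-yaw,4))
E
python3 -m pendant '[[[0, 0, 0, 0.12], [0, 0, 0, 0.12], [0, 0, 0, 0.12], [0, 0, 0, 0.12], [0, 0, 0, 0.12], [0, 0, 0, 0.12], [0, 0, 0, 0.12], [0, 0, 0, 0.12], [0, 0, 0, 0.12], [0, 0, 0, 0.12], [0, 0, 0, 0.12], [0, 0, 0, 0.105]]]'
python3 go.py 569 88 140 -0.205
```

```text
clock: 1.5
position: [214.1, 587.2, 231.3]
tcp_rot: [0.777, 0.629, -0.0, 0.0]
contact_force: [-0.2, -0.8, 0.3]
gripper_width: 85.2
grasp_force: 0.0
tool delta [-414.1  451.2   91.3] yaw -0.2101 turn -0.0051
```

```bash
python3 -m pendant '[[[-25, 27, 0, 0], [-25, 27, 0, 0], [-25, 27, 0, 0], [-25, 27, 0, 0], [-25, 27, 0, 0], [-25, 27, 0, 0], [-25, 27, 0, 0], [-25, 27, 0, 0], [-25, 27, 0, 0], [-25, 27, 0, 0], [-25, 27, 0, 0], [-25, 27, 0, 0]]]'
python3 -m pendant '[[[-25, 27, 15, 0], [-25, 27, 15, 0], [-25, 27, 15, 0], [-25, 27, 15, 0], [-14, 19, 15, 0], [0, 0, 16, 0], [0, 0, 0, 0]]]'
python3 go.py 569 88 140 -0.205
python3 - <<'E'
from h import *
for n in("top","scene"):
    c=r.capture(n);cv2.imwrite(f"pics/{n}1.png",c["pixels"]); print(proj(c,r.get_obs()["position"]))
t=cv2.imread("pics/top1.png")[175:285,240:390]; s=cv2.imread("pics/scene1.png")[160:300,240:390]
cv2.imwrite("pics/c1.png",np.hstack([cv2.resize(t,(400,293),interpolation=2),cv2.resize(s,(314,293),interpolation=2)]))
cv2.imwrite("pics/c1.png",cv2.resize(s,(600,560),interpolation=2))
E
```

```text
clock: 2.5
position: [471.4, 226.2, 231.6]
tcp_rot: [0.775, 0.632, 0.0, -0.0]
contact_force: [1.5, 1.1, 0.5]
gripper_width: 85.3
grasp_force: 0.0
clock: 3.08
position: [571.1, 88.7, 137.6]
tcp_rot: [0.776, 0.631, -0.002, -0.0]
contact_force: [-0.7, 0.6, -1.0]
gripper_width: 85.3
grasp_force: 0.0
tool delta [-1.1 -2.  -2.4] yaw -0.2063 turn -0.0013
[[325.97348113 223.61944781]]
[[332.8906073  217.01677128]]
```

View pics/c1.png

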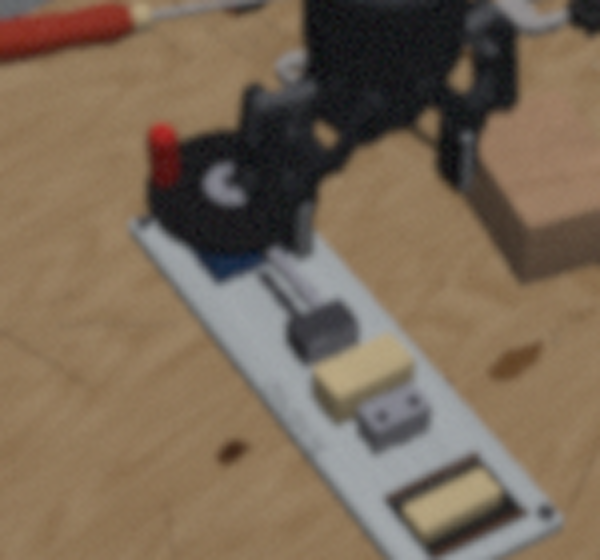

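The scene view reads about (-2,-8) mm off against the gripper, while the top view agrees with the known sizes (handle radius 39, disc, plate). I therefore take the fixture at (579,122), yaw -0.205, wheel at about 0.63. First I'll grip the thick block.

```bash
python3 go.py 574.3 98 13 -0.205
python3 -m pendant '[[[8.5, 5, 0, 0], [0, 0, 30, 0], [0, 0, 30, 0], [0, 0, 30, 0], [0, 0, 25, 0], [0, 0, 10, 0], [0, 0, 0, 0]]]'
python3 go.py 574.3 98 13 -0.205
```

```text
tool delta [  7.7   1.3 127.3] yaw -0.2036 turn 0.0014
clock: 3.77
position: [578.0, 98.7, 14.3]
tcp_rot: [0.775, 0.632, -0.001, -0.001]
contact_force: [0.6, 0.6, -0.1]
gripper_width: 85.5
grasp_force: 0.0
tool delta [-1.5 -3.5  1.3] yaw -0.2026 turn 0.0024
```

```bash
python3 -m pendant '[[[-1.5, -3.5, 1, 0.002], [0, 0, 0, 0]]]'; python3 -m pendant '[[[0, 0, 0, 0], [0, 0, 0, 0], [0, 0, 0, 0], [0, 0, 0, 0], [0, 0, 0, 0], [0, 0, 0, 0]]]' 20;  python3 -m pendant '[[[0, 0, 0, 0], [0, 0, 0, 0], [0, 0, 0, 0]]]'; python3 go.py 574.3 98 13 -0.205
```

```text
clock: 3.93
position: [575.3, 97.4, 15.9]
tcp_rot: [0.776, 0.631, 0.001, 0.0]
contact_force: [0.8, -0.7, -0.2]
gripper_width: 85.1
grasp_force: 0.0
clock: 4.43
position: [575.3, 97.2, 15.4]
tcp_rot: [0.776, 0.631, 0.001, 0.0]
contact_force: [-4.6, 0.2, 14.6]
gripper_width: 49.7
grasp_force: 60.8
clock: 4.68
position: [575.3, 97.2, 15.4]
tcp_rot: [0.776, 0.631, 0.001, 0.0]
contact_force: [-4.9, 2.1, 14.9]
gripper_width: 49.5
grasp_force: 60.8
tool delta [ 0.6 -1.2  2.4] yaw -0.206 turn -0.001
```

```bash
python3 -m pendant '[[[0, 0, -20, 0], [0, 0, -30, 0], [0, 0, -20, 0], [0, 0, 0, 0]]]'; python3 go.py 676 25 85 -0.205
```

```text
clock: 5.02
position: [576.8, 97.1, 88.3]
tcp_rot: [0.776, 0.631, 0.002, 0.001]
contact_force: [1.2, 0.3, -2.0]
gripper_width: 49.6
grasp_force: 65.1
tool delta [-50.2 111.8   3.7] yaw -0.2063 turn -0.0013
```

```bash
python3 -m pendant '[[[-12, 28, 0, 0], [-12, 28, 0, 0], [-12, 28, 0, 0], [-14, 28, 0, 0], [0, 0, 25, 0], [0, 0, 30, 0], [0, 0, 20, 0], [0, 0, 0, 0], [0, 0, 0, 0]]]'; python3 go.py 676 25 3.4 -0.205
```

```text
clock: 5.77
position: [673.6, 24.9, 8.6]
tcp_rot: [0.776, 0.631, -0.001, -0.0]
contact_force: [0.0, 0.3, -1.5]
gripper_width: 49.8
grasp_force: 66.1
tool delta [0.6 2.3 5.2] yaw -0.2062 turn -0.0012
```

```bash
python3 -m pendant '[[[0, 0, 2.5, 0], [0, 0, 2, 0], [0, 0, 0, 0], [0, 0, 0, 0]]]'; python3 -m pendant '[[[0, 0, 0, 0], [0, 0, 0, 0]]]'
```

```text
clock: 6.1
position: [674.5, 25.2, 5.6]
tcp_rot: [0.776, 0.631, 0.0, 0.0]
contact_force: [0.1, -0.7, -2.2]
gripper_width: 49.3
grasp_force: 66.1
clock: 6.27
position: [674.4, 25.1, 5.2]
tcp_rot: [0.776, 0.631, 0.0, 0.0]
contact_force: [0.1, 0.3, -2.8]
gripper_width: 49.5
grasp_force: 66.1
```

```bash
python3 -m pendant '[[[0, 0, 1.5, 0], [0, 0, 0, 0], [0, 0, 0, 0]]]'; python3 -m pendant '[[[0, 0, 0, 0], [0, 0, 0, 0], [0, 0, 0, 0], [0, 0, 0, 0], [0, 0, 0, 0], [0, 0, 0, 0]]]' 85; python3 -m pendant '[[[0, 0, -30, 0], [0, 0, -30, 0], [0, 0, -20, 0], [0, 0, 0, 0]]]' ; python3 go.py 554 9 85 -0.205
```

```text
clock: 6.52
position: [674.2, 25.0, 3.2]
tcp_rot: [0.776, 0.631, -0.0, -0.0]
contact_force: [-0.4, 0.6, -3.1]
gripper_width: 49.4
grasp_force: 66.1
clock: 7.02
position: [674.3, 25.0, 3.4]
tcp_rot: [0.776, 0.631, 0.0, 0.0]
contact_force: [0.1, 0.2, 0.2]
gripper_width: 85.2
grasp_force: 0.0
clock: 7.35
position: [676.4, 24.9, 87.9]
tcp_rot: [0.776, 0.631, 0.002, 0.002]
contact_force: [-0.2, 0.3, 0.3]
gripper_width: 85.0
grasp_force: 0.0
tool delta [ -40.6 -116.6    2.2] yaw -0.2062 turn -0.0012
```

```bash
python3 -m pendant '[[[-10, -29, 0, 0], [-10, -29, 0, 0], [-10, -29, 0, 0], [-10.6, -29.6, 0, 0], [0, 0, 25, 0], [0, 0, 30, 0], [0, 0, 18, 0], [0, 0, 0, 0], [0, 0, 0, 0]]]'; python3 go.py 554 9 11 -0.205
```

```text
clock: 8.1
position: [551.4, 8.9, 10.0]
tcp_rot: [0.776, 0.631, -0.001, -0.0]
contact_force: [-0.8, -0.1, -0.0]
gripper_width: 85.0
grasp_force: 0.0
tool delta [ 0.7  2.5 -1. ] yaw -0.2064 turn -0.0014
```

```bash
python3 -m pendant '[[[0.7, 2.5, 0, 0], [0, 0, 0, 0], [0, 0, 0, 0], [0, 0, 0, 0], [0, 0, 0, 0]]]' 58;python3 go.py 554 9 11 -0.205; python3 -m pendant '[[[0, 0, 0, 0], [0, 0, 0, 0], [0, 0, 0, 0]]]' 20
```

```text
clock: 8.52
position: [554.6, 9.4, 10.8]
tcp_rot: [0.776, 0.631, 0.0, 0.0]
contact_force: [-0.2, 0.3, 0.5]
gripper_width: 58.3
grasp_force: 0.0
tool delta [-0.6 -0.5 -0.2] yaw -0.2059 turn -0.0009
clock: 8.77
position: [554.6, 9.4, 11.0]
tcp_rot: [0.776, 0.631, 0.0, -0.0]
contact_force: [-4.2, 1.5, 14.9]
gripper_width: 49.3
grasp_force: 59.8
```

```bash
python3 -m pendant '[[[0, 0, -15, 0], [0, 0, -30, 0], [0, 0, -20, 0], [0, 0, 0, 0], [0, 0, 0, 0]]]'; python3 go.py 572.5 90.7 81 -0.205
```

```text
clock: 9.18
position: [554.9, 9.5, 76.2]
tcp_rot: [0.776, 0.631, 0.001, 0.0]
contact_force: [-1.3, -0.5, -1.9]
gripper_width: 48.9
grasp_force: 63.5
tool delta [83.   0.6 -4.8] yaw -0.2058 turn -0.0008
```

```bash
python3 -m pendant '[[[28, 0.2, 0, 0], [28, 0.2, 0, 0], [27, 0.2, 0, 0], [0, 0, 0, 0], [0, 0, 25, 0], [0, 0, 25, 0], [0, 0, 9, 0], [0, 0, 0, 0], [0, 0, 0, 0]]]'; python3 go.py 572.5 90.7 11 -0.205
```

```text
clock: 9.93
position: [571.7, 89.9, 16.1]
tcp_rot: [0.776, 0.63, -0.001, -0.0]
contact_force: [-0.0, 0.7, 0.3]
gripper_width: 48.6
grasp_force: 63.4
tool delta [0.9 0.6 5.1] yaw -0.2065 turn -0.0015
```

```bash
python3 -m pendant '[[[0.8, 0.6, 2.5, 0], [0, 0, 2, 0], [0, 0, 0, 0], [0, 0, 0, 0]]]'; python3 go.py 572.5 90.7 11 -0.205
```

```text
clock: 10.27
position: [573.0, 91.2, 12.3]
tcp_rot: [0.776, 0.631, 0.0, 0.0]
contact_force: [0.2, 0.3, -0.1]
gripper_width: 49.1
grasp_force: 63.4
tool delta [-0.6 -0.3  1.3] yaw -0.2059 turn -0.0009
```

```bash
python3 -m pendant '[[[-0.3, -0.3, 1.2, 0], [0, 0, 0, 0], [0, 0, 0, 0]]]';python3 -m pendant '[[[0, 0, 0, 0], [0, 0, 0, 0], [0, 0, 0, 0], [0, 0, 0, 0], [0, 0, 0, 0]]]' 75; python3 -m pendant '[[[0, 0, -25, 0], [0, 0, -30, 0], [0, 0, -25, 0], [0, 0, 0, 0]]]' 85; python3 go.py 675 25 90 -0.205
```

```text
clock: 10.52
position: [572.7, 91.0, 11.1]
tcp_rot: [0.776, 0.631, 0.0, 0.0]
contact_force: [-0.8, 0.8, 5.7]
gripper_width: 48.8
grasp_force: 64.0
clock: 10.93
position: [572.4, 90.9, 10.6]
tcp_rot: [0.776, 0.631, -0.0, 0.0]
contact_force: [-0.1, 0.6, 0.5]
gripper_width: 74.9
grasp_force: 0.0
clock: 11.27
position: [574.5, 91.0, 95.1]
tcp_rot: [0.776, 0.631, 0.003, 0.001]
contact_force: [0.7, 0.5, 0.4]
gripper_width: 85.1
grasp_force: 0.0
tool delta [-44.  111.8   5.5] yaw -0.2063 turn -0.0013
```

Now back to the thick block on the table (released at 674.3, 25.0).

```bash
python3 -m pendant '[[[-11, 28, 0, 0], [-11, 28, 0, 0], [-11, 28, 0, 0], [-11, 28, 0, 0], [0, 0, 30, 0], [0, 0, 30, 0], [0, 0, 29, 0], [0, 0, 0, 0], [0, 0, 0, 0]]]'; python3 go.py 674.3 25 3.5 -0.205; python3 -m pendant '[[[0, 0, 1, 0], [0, 0, 0, 0], [0, 0, 0, 0], [0, 0, 0, 0], [0, 0, 0, 0], [0, 0, 0, 0], [0, 0, 0, 0]]]' 20;  python3 go.py 674.3 25 3.5 -0.205; python3 -m pendant '[[[0, 0, -20, 0], [0, 0, -30, 0], [0, 0, -25, 0], [0, 0, 0, 0], [0, 0, 0, 0]]]'; python3 go.py 555.6 9.4 80 -0.205
```

```text
clock: 12.02
position: [672.1, 24.6, 0.7]
tcp_rot: [0.776, 0.631, -0.001, -0.001]
contact_force: [0.5, 0.3, 0.3]
gripper_width: 85.1
grasp_force: 0.0
tool delta [ 0.8  2.  -2.8] yaw -0.2063 turn -0.0013
clock: 12.6
position: [674.0, 25.1, 2.7]
tcp_rot: [0.776, 0.631, 0.001, 0.001]
contact_force: [-2.6, 0.3, 10.9]
gripper_width: 49.7
grasp_force: 62.4
tool delta [-0.   0.3 -0.8] yaw -0.2058 turn -0.0008
clock: 13.02
position: [673.9, 25.2, 77.7]
tcp_rot: [0.776, 0.631, 0.001, 0.001]
contact_force: [-0.3, 0.4, -3.4]
gripper_width: 49.5
grasp_force: 64.1
tool delta [ -39.6 -112.6   -2.7] yaw -0.2057 turn -0.0007
```

```bash
python3 -m pendant '[[[-10, -28, 0, 0], [-10, -28, 0, 0], [-10, -28, 0, 0], [-9.6, -28.6, 0, 0], [0, 0, 0, 0], [0, 0, 25, 0], [0, 0, 25, 0], [0, 0, 7, 0], [0, 0, 0, 0], [0, 0, 0, 0]]]'; python3 go.py 555.6 9.4 14.7 -0.205
```

```text
clock: 13.85
position: [554.6, 8.9, 18.7]
tcp_rot: [0.776, 0.631, -0.0, -0.0]
contact_force: [-0.9, -1.0, -2.5]
gripper_width: 49.5
grasp_force: 64.2
tool delta [0.7 0.9 4. ] yaw -0.2064 turn -0.0014
```

```bash
python3 -m pendant '[[[0.5, 0.7, 2.5, 0], [0, 0, 1, 0], [0, 0, 0, 0], [0, 0, 0, 0]]]'; python3 go.py 555.6 9.4 14.7 -0.205;python3 -m pendant '[[[0, 0, 0, 0], [0, 0, 0.7, 0], [0, 0, 0, 0]]]';python3 -m pendant '[[[0, 0, 0, 0], [0, 0, 0, 0], [0, 0, 0, 0], [0, 0, 0, 0], [0, 0, 0, 0]]]' 75; python3 -m pendant '[[[0, 0, -25, 0], [0, 0, -30, 0], [0, 0, -30, 0], [0, 0, -15, 0], [0, 0, 0, 0]]]' 50; python3 go.py 571 262 120 -0.205
```

```text
clock: 14.18
position: [555.7, 9.6, 15.6]
tcp_rot: [0.776, 0.631, 0.0, 0.0]
contact_force: [-0.6, -0.2, -2.8]
gripper_width: 49.4
grasp_force: 64.2
tool delta [-0.2 -0.1  0.9] yaw -0.2059 turn -0.0009
clock: 14.43
position: [555.6, 9.5, 14.7]
tcp_rot: [0.776, 0.631, 0.0, 0.0]
contact_force: [-1.5, -0.2, 2.4]
gripper_width: 49.5
grasp_force: 64.7
clock: 14.85
position: [555.5, 9.5, 14.4]
tcp_rot: [0.776, 0.631, -0.0, 0.0]
contact_force: [0.4, 0.5, 0.6]
gripper_width: 74.7
grasp_force: 0.0
clock: 15.27
position: [557.1, 9.6, 117.7]
tcp_rot: [0.776, 0.631, 0.002, 0.001]
contact_force: [0.3, 0.1, 0.6]
gripper_width: 50.1
grasp_force: 0.0
tool delta [249.9 -38.   -2. ] yaw -0.2061 turn -0.0011
```

```bash
python3 -m pendant '[[[36, -4.75, 0, 0], [36, -4.75, 0, 0], [36, -4.75, 0, 0], [36, -4.75, 0, 0], [36, -4.75, 0, 0], [36, -4.75, 0, 0], [36, -4.8, 0, 0], [0, 0, 0, 0], [0, 0, 0, 0]]]'; python3 go.py 576.4 263 62 -0.205
python3 - <<'E'
from h import *
o=[]
for n,b in(("top",(185,290,250,390)),("scene",(170,310,250,410))):
    c=r.capture(n)["pixels"]; cv2.imwrite(f"pics/{n}2.png",c); o.append(cv2.resize(c[b[0]:b[1],b[2]:b[3]],None,fx=2.8 if n=="scene" else 2.5,fy=2.8 if n=="scene" else 2.5,interpolation=2))
H=max(i.shape[0] for i in o); cv2.imwrite("pics/c2.png",np.hstack([cv2.copyMakeBorder(i,0,H-i.shape[0],0,0,0) for i in o]))
E
```

```text
clock: 16.02
position: [573.6, 265.3, 113.2]
tcp_rot: [0.775, 0.632, -0.0, -0.0]
contact_force: [0.2, -0.8, 0.4]
gripper_width: 49.8
grasp_force: 0.0
tool delta [-1.7  3.2 51.2] yaw -0.2023 turn 0.0027
```

View pics/c2.png

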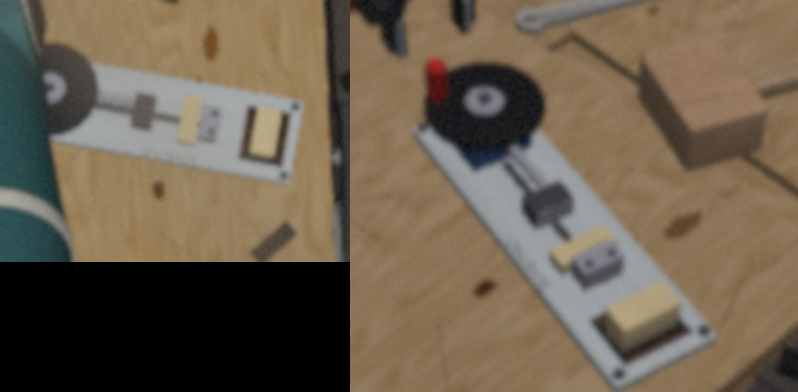

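Thick block lies between the lips, centred at (266,133) in the left crop. Thin block lies in the seat at (192,119), square to the anvil. Next is the handle.

```bash
python3 -m pendant '[[[-1.7, 3.2, 0, 0.003], [0, 0, 25, 0], [0, 0, 20, 0], [0, 0, 4, 0], [0, 0, 0, 0], [0, 0, 0, 0]]]'; python3 go.py 576.4 263 62 -0.205;  python3 -m pendant '[[[0, 0, 0, 0], [0, 0, 0, 0], [0, 0, 0, 0], [0, 0, 0, 0], [0, 0, 0, 0]]]' 22; python3 go.py 576.4 263 62 -0.205
```

```text
clock: 16.62
position: [577.8, 260.0, 66.2]
tcp_rot: [0.777, 0.629, 0.0, 0.0]
contact_force: [0.4, 0.0, -0.1]
gripper_width: 50.1
grasp_force: 0.0
tool delta [ 2.7 -2.   4.2] yaw -0.2101 turn -0.0051
clock: 17.03
position: [577.3, 260.8, 65.8]
tcp_rot: [0.777, 0.63, 0.0, 0.0]
contact_force: [-0.3, 0.3, 0.3]
gripper_width: 22.1
grasp_force: 0.0
tool delta [ 2.  -1.4  3.8] yaw -0.2089 turn -0.0039
```

```bash
python3 -m pendant '[[[2, -0.5, 3, -0.003], [0, 0, 0, 0], [0, 0, 0, 0]]]';  python3 -m pendant '[[[0, 0, 0, 0], [0, 0, 0, 0], [0, 0, 0, 0]]]' 5; python3 -m pendant '[[[0, 0, 0, 0], [0, 0, 0, 0]]]'; python3 go.py 576.4 263 62 -0.205
```

```text
clock: 17.28
position: [576.9, 262.9, 62.1]
tcp_rot: [0.776, 0.631, -0.0, -0.0]
contact_force: [-0.2, 0.3, -0.3]
gripper_width: 21.9
grasp_force: 0.0
clock: 17.53
position: [576.9, 263.0, 62.4]
tcp_rot: [0.776, 0.631, -0.0, -0.0]
contact_force: [-2.2, 2.5, 2.2]
gripper_width: 16.1
grasp_force: 58.5
clock: 17.7
position: [577.0, 263.0, 62.4]
tcp_rot: [0.776, 0.631, -0.0, -0.0]
contact_force: [-3.2, 2.7, 2.1]
gripper_width: 16.2
grasp_force: 58.6
tool delta [-0.1 -0.6  0.4] yaw -0.2057 turn -0.0007
```

Run:
```python
import numpy as np
t=.635+np.arange(0,20)*.2; p=39*np.c_[np.sin(t),-np.cos(t)]
for a,d in zip(t[1:],np.diff(p,axis=0)): print(a.round(3),d.round(1).tolist())
```

```text
0.835 [5.8, 5.2]
1.035 [4.6, 6.3]
1.235 [3.3, 7.1]
1.435 [1.8, 7.6]
1.635 [0.3, 7.8]
1.835 [-1.3, 7.7]
2.035 [-2.8, 7.3]
2.235 [-4.2, 6.6]
2.435 [-5.4, 5.6]
2.635 [-6.4, 4.4]
2.835 [-7.2, 3.1]
3.035 [-7.6, 1.6]
3.235 [-7.8, 0.1]
3.435 [-7.6, -1.5]
3.635 [-7.2, -3.0]
3.835 [-6.5, -4.4]
4.035 [-5.5, -5.6]
4.235 [-4.3, -6.5]
4.435 [-2.9, -7.2]
```

```bash
cat > th.py <<'E'
import numpy as np
from workcell import r
p=np.array(r.get_obs()["position"])[:2]-[602.4,234.6]; c,s=.979,-.2036
x,y=p[0]*c+p[1]*s,-p[0]*s+p[1]*c; print("radius",np.hypot(x,y).round(1),"theta",(np.arctan2(y,-x)%6.283).round(3))
f=np.array(r.get_obs()["contact_force"])[:2]; print("F fixture",(f[0]*c+f[1]*s).round(1),(-f[0]*s+f[1]*c).round(1))
E
python3 -m pendant '[[[5.8, 5.2, 0, 0], [4.6, 6.3, 0, 0], [3.3, 7.1, 0, 0], [0, 0, 0, 0], [0, 0, 0, 0]]]'; python3 th.py
```

```text
clock: 18.12
position: [599.3, 271.6, 62.4]
tcp_rot: [0.776, 0.63, 0.0, 0.001]
contact_force: [1.7, -3.3, 1.8]
gripper_width: 16.2
grasp_force: 58.9
radius 37.2 theta 1.283
F fixture 2.3 -2.9
```

```bash
python3 -m pendant '[[[1.8, 7.6, 0, 0], [0.3, 7.8, 0, 0], [-1.3, 7.7, 0, 0], [-2.8, 7.3, 0, 0], [-4.2, 6.6, 0, 0], [-5.4, 5.6, 0, 0], [0, 0, 0, 0], [0, 0, 0, 0]]]'; python3 th.py
```

```text
clock: 18.78
position: [636.4, 250.5, 62.2]
tcp_rot: [0.777, 0.63, -0.002, -0.0]
contact_force: [-13.7, -8.6, 12.2]
gripper_width: 16.4
grasp_force: 60.3
radius 37.5 theta 2.5
F fixture -11.6 -11.2
```

```bash
python3 -m pendant '[[[-7.4, 3.4, 0, 0], [-7.2, 3.1, 0, 0], [-7.6, 1.6, 0, 0], [0, 0, 0, 0], [0, 0, 0, 0]]]'; python3 th.py
```

```text
clock: 19.2
position: [640.3, 228.4, 62.4]
tcp_rot: [0.776, 0.63, -0.001, -0.0]
contact_force: [-6.8, -1.1, 5.6]
gripper_width: 16.2
grasp_force: 59.6
radius 38.4 theta 3.099
F fixture -6.4 -2.5
```

```bash
python3 -m pendant '[[[-7.8, -0.4, 0, 0], [-7.6, -1.8, 0, 0], [-7.2, -3, 0, 0], [-6.5, -4.4, 0, 0], [0, 0, 0, 0], [0, 0, 0, 0]]]'; python3 th.py
```

```text
clock: 19.7
position: [624.9, 201.5, 62.4]
tcp_rot: [0.776, 0.63, -0.0, -0.0]
contact_force: [-2.2, -0.5, 0.8]
gripper_width: 16.3
grasp_force: 59.3
radius 40.0 theta 3.911
F fixture -2.0 -1.0
```

```bash
python3 -m pendant '[[[-5.0, -6.0, 0, 0], [-3.7, -6.8, 0, 0], [0, 0, 0, 0], [0, 0, 0, 0]]]'; python3 th.py;  python3 -m pendant '[[[-1.5, -3.6, 0, 0], [-1.2, -3.7, 0, 0], [0, 0, 0, 0], [0, 0, 0, 0]]]'; python3 th.py
```

```text
clock: 20.03
position: [610.9, 195.0, 62.4]
tcp_rot: [0.776, 0.63, -0.001, 0.001]
contact_force: [0.2, -7.3, 2.0]
gripper_width: 16.1
grasp_force: 59.6
radius 40.5 theta 4.296
F fixture 1.7 -7.1
clock: 20.37
position: [603.3, 193.8, 62.4]
tcp_rot: [0.776, 0.63, -0.001, 0.001]
contact_force: [-1.0, -7.9, 4.1]
gripper_width: 15.9
grasp_force: 59.8
radius 40.8 theta 4.485
F fixture 0.7 -7.9
```

```bash
for i in 1 2; do python3 -m pendant '[[[-0.2, -2, 0, 0], [0, 0, 0, 0]]]' >/dev/null; python3 th.py; done; python3 -m pendant '[[[0, -1, 0, 0], [0, 0, 0, 0]]]'; python3 th.py
python3 - <<'E'
from h import *
c=r.capture("scene")["pixels"]; cv2.imwrite("pics/scene3.png",c); cv2.imwrite("pics/c3.png",cv2.resize(c[170:310,260:400],(600,600),interpolation=2))
E
```

```text
radius 40.8 theta 4.529
F fixture 0.9 -7.5
radius 40.8 theta 4.578
F fixture 0.8 -9.6
clock: 20.87
position: [598.7, 193.9, 62.4]
tcp_rot: [0.777, 0.63, -0.001, 0.001]
contact_force: [-0.4, -10.0, 3.0]
gripper_width: 16.5
grasp_force: 59.7
radius 40.8 theta 4.599
F fixture 1.6 -9.9
```

View pics/c3.png

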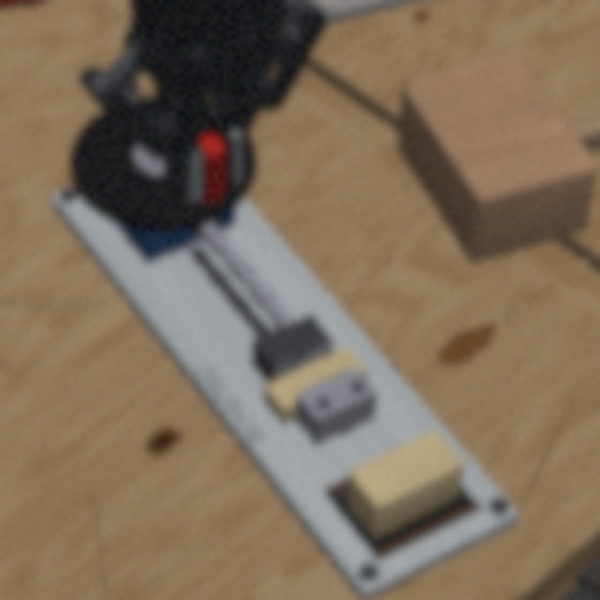

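The jaw has reached the block, and at (300,380) the block looks flat to the anvil. I'll keep going in small steps until the tangential force rises.

```bash
python3 -m pendant '[[[-0.7, -1, 0, 0], [0, 0, 0, 0], [0, 0, 0, 0]]]'>/dev/null; python3 th.py; for i in 1 2; do python3 -m pendant '[[[0, -1, 0, 0], [0, 0, 0, 0]]]' >/dev/null; python3 th.py; done
```

```text
radius 40.9 theta 4.627
F fixture 2.2 -6.6
radius 40.9 theta 4.65
F fixture 1.6 -6.2
radius 40.9 theta 4.666
F fixture 4.6 -7.5
```

```bash
for i in 1 2; do python3 -m pendant '[[[0, -0.8, 0, 0], [0, 0, 0, 0]]]' >/dev/null; python3 th.py; done
```

```text
radius 41.0 theta 4.674
F fixture 8.7 -6.8
radius 41.0 theta 4.685
F fixture 11.4 -4.9
```

Tangential force climbed from about 2 to 11 N, so the jaw is touching firmly. Now let go and back off.

```bash
python3 -m pendant '[[[0, 0, 0, 0], [0, 0, 0, 0], [0, 0, 0, 0], [0, 0, 0, 0]]]' 50; python3 -m pendant '[[[0, 0, -20, 0], [0, 0, -30, 0], [0, 0, -35, 0], [0, 0, -35, 0], [0, 0, 0, 0], [35, 0, 0, 0], [35, 0, 0, 0], [35, 0, 0, 0], [35, 0, 0, 0], [35, 0, 0, 0], [35, 0, 0, 0], [0, 0, 0, 0]]]'
python3 - <<'E'
from h import *
a=r.capture("top");b=r.capture("scene")
t=cv2.resize(a["pixels"][200:270,255:385],None,fx=6,fy=6,interpolation=2); cv2.imwrite("pics/t4.png",a["pixels"]);cv2.imwrite("pics/s4.png",b["pixels"])
s=cv2.resize(b["pixels"][215:315,290:390],None,fx=3.6,fy=3.6,interpolation=2)
t=cv2.resize(a["pixels"][205:265,285:385],None,fx=4.3,fy=4.3,interpolation=2)
H=max(s.shape[0],t.shape[0]); cv2.imwrite("pics/c4.png",np.hstack([cv2.copyMakeBorder(i,0,H-i.shape[0],0,0,0) for i in(t,s)]))
E
```

```text
clock: 22.17
position: [593.6, 196.5, 62.3]
tcp_rot: [0.776, 0.631, -0.0, -0.0]
contact_force: [0.0, 0.8, -0.6]
gripper_width: 50.3
grasp_force: 0.0
clock: 23.17
position: [635.0, 409.7, 181.0]
tcp_rot: [0.774, 0.633, 0.0, -0.001]
contact_force: [-0.9, 0.8, -0.5]
gripper_width: 50.2
grasp_force: 0.0
```

View pics/c4.png

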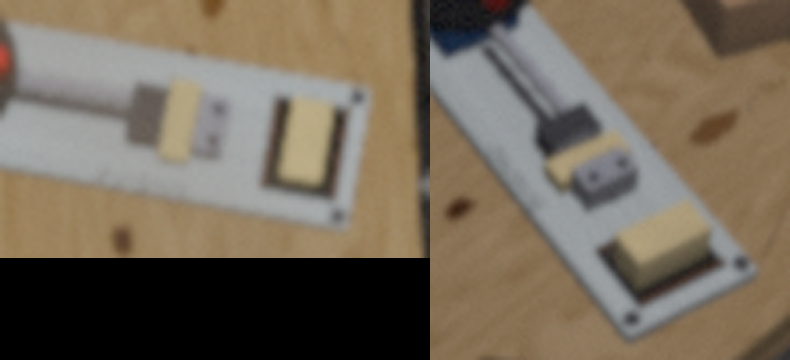

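The jaw is against the thin block, which is flat on the anvil, and the thick block is between the lips. One numeric check of the centring.

Run:
```python
from h import *
from m import blob
c=r.capture("top")
def F(p): d=np.array(p[:2])-[579,122]; return np.round([d[0]*.979-d[1]*.2036,d[0]*.2036+d[1]*.979],1)
for n in("top0","t4"):
    im=cv2.imread(f"pics/{n}.png"); h=cv2.cvtColor(im,cv2.COLOR_BGR2HSV)
    br=((h[...,0]>18)&(h[...,0]<32)&(h[...,1]>50)&(h[...,2]>130)).astype(np.uint8)
    dk=((h[...,2]<75)).astype(np.uint8)
    for q in blob(im,br,(300,205,375,262),30,2):
        ys,xs=np.where(q[2]); print(n,q[0].round(2),q[1],"z37",F(plane(c,[q[0]],37)[0]),"z25",F(plane(c,[q[0]],25)[0]))
    q=blob(im,((br|dk)),(335,222,375,258),60,1)[0]; print("patch",q[0].round(2),q[1],F(plane(c,[q[0]],12)[0]))
    # y extents of lips and block along fixture y through centre
```

```text
top0 [322.   231.75] 169 z37 [ -1.8 -24.1] z25 [  0.6 -23.7]
top0 [356.02 239.93] 130 z37 [  -6.9 -115.8] z25 [  -4.5 -116.3]
patch [356.02 239.93] 130 [  -1.9 -116.8]
t4 [355.73 237.61] 186 z37 [  -0.9 -114. ] z25 [   1.6 -114.5]
t4 [325.94 232.7 ] 122 z37 [ -2.4 -34.7] z25 [  0.  -34.5]
patch [355.73 237.61] 186 [   4.2 -115. ]
```

```bash
python3 -c "
from workcell import r
print(r.get_obs()['clock']); print(r.job_done())"
```

```text
23.3167
the job is handed in; nothing more can be done
None
```

The blocks are swapped and the job is handed in at 23.3 s: thick block in storage, thin block pushed flat against the anvil with the jaw touching it, both within about 1 mm of centre, and the handle let go.

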